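# Line up the microscope objectives by height on the storage rail

## Robot

A 7-joint arm with a two-finger parallel gripper is mounted at the origin on the work surface. World frame = base frame: x ahead of the robot, y to its left, z up, the work surface at z = 0. Lengths are in m, angles in rad, forces in N, time in s.
With the tool pointing down it reaches from about 0.35 to 0.9 m from the base axis. Payload 8.1 kg.
Tool frame: the origin (TCP) lies where the fingers leave the gripper's body, on its centre line; the fingertips stand 66 mm ahead of it and the grasp point (between the pads) lies 47 mm ahead of it; z points along the fingers, y is the line along which they close (so a half turn about z gives the same grasp; the last joint's range is limited). The gripper opens to 92 mm and grips with 3 to 60 N. Pads are 19 mm wide; open, the fingers measure 130 mm over their backs; the gripper's body (75 mm by 190 mm) begins 47 mm behind the grasp point.
Start: joints at [-1.263, 0.434, 0.025, 1.573, -0.012, 1.134, -0.075], TCP at [0.25, 0.573, 0.292] pointing down, gripper open.
Joint ranges: [-2.62, 2.62], [-0.44, 2.09], [-1.27, 1.32], [0.08, 2.57], [-1.32, 4.46], [0.12, 2], [-2.74, 2.74]. Speed limits (rad/s): [2.22, 2.22, 3.01, 3.01, 3.14, 3.14, 3.14].

## Interface

Orientations are given as a rotation vector (axis times angle).
In Python, from cell import arm gives the robot as it stands.
- The arm moves only by the tool send_rows, never from a script. Its argument "motion" is text: rows parted by semicolons, each of 7 numbers parted by spaces: the closure, from 0 (fully open) to 1 (shut), then the shift along the world's x, y, z in m, then the turn, a rotation vector about the world's x, y, z in degrees. A call has 1 to 5 rows; each row shifts and turns the commanded pose from where the row before left it; what a row does not reach is not made up. A row lasts 1/8 s, in which the tool goes at most 62.5 mm and 10.7 degrees, less where a joint would pass 70% of its speed; a pose out of reach is approached as far as the arm can. A call is refused whole if a number of a shift passes 0.0625 or a number of a turn 10.7, either way. A call with a gripper value outside its range is refused whole. The fingers move at their own pace and stop on an object; "force" is the grip in N (left out, the last holds). Time passes only in rows, so rows that do not move let the fingers close. It gives the time, the measured TCP pose, the force, the opening and the grip force at its end, in the units of the state.
- arm.observe(): the state, without advancing time (a new reading comes with each control period).
- arm.get_image(name): name is "side" or "top" or "wrist"; returns (picture, depth): 384x512x3 uint8, blue, green, red; 384x512 float32, m along the optical axis (not along the pixel's ray), 0 where there is no reading.
- arm.camera_model(name): a dict with "fx", "fy", "cx", "cy" (pixels), "view" (4x4, takes a point from world to camera coordinates). Camera axes: x right, y down, z forward; pixel columns grow to the right and rows downward; lengths in m; the calibration is good to about 2 mm. A picture is of the moment at which its call begins: read the wrist's pose just before it. camera_model takes no time and is no camera call; for the wrist camera it gives the pose at the moment of the call.
- arm.sign_off(): hands the job in; it is judged then, once.
The state is a dict: "clock": time; "joints": joint angles; "dq": joint speeds; "joint_efforts": joint torques, N m; "position": TCP position; "ee_rot": TCP orientation; "force": force on the tool from outside, world axes, zero at the start; "ft_torque": the same for the moment, N m; "width": opening from 0.0 (shut) to 1.0 (fully open); "gripper_force": force on a finger pad.
Only numpy, scipy, OpenCV 4.12 (cv2) and the standard library are available. Lean on these libraries where they do the work, as an engineer would, in place of code of your own. Each camera call takes 0.05 s, during which the arm holds its last target. There are 200 camera calls.

## Task

Stand the four loose microscope objectives upright on the grey seats of the black storage rail, one in the middle of each seat, in order of height: the shortest on the seat next to the brass post, then taller and taller, with the tallest at the far end. They are delicate optics, so do not tip any of them over on the way, and leave the flat round sample dish where it is.

Things in the scene. Friction and masses are not known exactly. Their poses are not given: they have to be found in the camera images.
- objective_32: Metal microscope objective, the shortest of four: 32 mm tall, standing loose and upright on the bench, lens up, 0.1 to 0.3 kg. Round barrel 36 mm in diameter from 5 to 25 mm above its underside; above, the nose tapers to 20 mm; below, a brass thread 28 mm wide, 5 mm high. Origin: centre of its underside (z = 0 at the start); z up its axis.
- objective_44: Metal microscope objective, the second shortest: 44 mm tall, standing loose and upright on the bench, lens up, 0.1 to 0.3 kg. Round barrel 30 mm in diameter from 5 to 32 mm above its underside; above, the nose tapers to 20 mm; below, a brass thread 28 mm wide, 5 mm high. Origin: centre of its underside (z = 0 at the start); z up its axis.
- objective_56: Metal microscope objective, the second tallest: 56 mm tall, standing loose and upright on the bench, lens up, 0.1 to 0.3 kg. Round barrel 38 mm in diameter from 5 to 44 mm above its underside; above, the nose tapers to 20 mm; below, a brass thread 28 mm wide, 5 mm high. Origin: centre of its underside (z = 0 at the start); z up its axis.
- objective_68: Metal microscope objective, the tallest: 68 mm tall, standing loose and upright on the bench, lens up, 0.1 to 0.3 kg. Round barrel 32 mm in diameter from 5 to 56 mm above its underside; above, the nose tapers to 20 mm; below, a brass thread 28 mm wide, 5 mm high. Origin: centre of its underside (z = 0 at the start); z up its axis.
- seat_1: Fixed flat grey disc, 52 mm in diameter, 4 mm thick, on the black rail: an end seat, on the robot's left (+y). The rail, 60 x 400 x 12 mm, is fixed to the bench and bears seat_1 to seat_4 in a straight line, left to right, 80 mm apart; which end is for the shortest depends on the brass post. Origin: centre of its underside, 12 mm above the bench; its top is 16 mm above the bench.
- seat_2: Fixed flat grey disc, 52 mm in diameter, 4 mm thick, on the black rail: between seat_1 and seat_3. All four are alike; see seat_1. Origin: centre of its underside, 12 mm above the bench; its top is 16 mm above the bench.
- seat_3: Fixed flat grey disc, 52 mm in diameter, 4 mm thick, on the black rail: between seat_2 and seat_4. All four are alike; see seat_1. Origin: centre of its underside, 12 mm above the bench; its top is 16 mm above the bench.
- seat_4: Fixed flat grey disc, 52 mm in diameter, 4 mm thick, on the black rail: an end seat, on the robot's right (-y). All four are alike; see seat_1. Origin: centre of its underside, 12 mm above the bench; its top is 16 mm above the bench.
- brass_post: Fixed brass knobbed post, 22 mm wide, 30 mm high, standing on one end of the rail, 58 mm beyond the middle of the end seat: sometimes beyond seat_1, sometimes beyond seat_4 (the other end has only a low dark screw head). Origin: centre of its underside, 12 mm above the bench.
- dish: Closed, pale clear-plastic round sample dish, 64 mm in diameter, 15 mm high, loose on the bench; not to be moved. Origin: centre of its underside. Not listed, but also about: a black filter cube 38 mm wide and 34 high, an amber oil bottle 30 mm wide and 62 high, and beyond the rail two capped cases up to 85 mm high.

How it is judged:
At the end, for the whole second after the job is handed in: Each objective stands upright (within 0.1 rad) and at rest on its seat (origin 12 to 20 mm above the bench), its axis within 12 mm of the seat's centre; shortest on the end seat next to the brass post, then in order of height along the rail (((horizontal distance between brass_post and seat_1 below 0.09 m and horizontal distance between objective_32 and seat_1 below 0.012 m and horizontal distance between objective_44 and seat_2 below 0.012 m and horizontal distance between objective_56 and seat_3 below 0.012 m and horizontal distance between objective_68 and seat_4 below 0.012 m) or (horizontal distance between brass_post and seat_4 below 0.09 m and horizontal distance between objective_32 and seat_4 below 0.012 m and horizontal distance between objective_44 and seat_3 below 0.012 m and horizontal distance between objective_56 and seat_2 below 0.012 m and horizontal distance between objective_68 and seat_1 below 0.012 m)) and angle between each of objective_32, objective_44, objective_56, objective_68's own z axis and vertical below 0.1 rad and linear speed of each of objective_32, objective_44, objective_56, objective_68 below 0.01 m/s and angular speed of each of objective_32, objective_44, objective_56, objective_68 below 0.1 rad/s and height (world z) of objective_32 between 0.012 and 0.02 m and height (world z) of objective_44 between 0.012 and 0.02 m and height (world z) of objective_56 between 0.012 and 0.02 m and height (world z) of objective_68 between 0.012 and 0.02 m); the robot touches nothing.
It fails at once if an objective tipped over (more than 0.7 rad) (angle between any of objective_32, objective_44, objective_56, objective_68's own z axis and vertical above 0.7 rad).
It fails at once if the sample dish was moved by more than 20 mm (distance of dish from where it was at the start of the episode above 0.02 m).
It also fails if it takes over 109 s, if anything falls off the work surface, if the arm or the gripper's body presses on something with over 40 N, if the wrist force passes 120 N, or if a joint passes its speed limit or range.

## Working session

There is one attempt and no reset: what is moved stays moved. The work goes in short steps, Python scripts to look and compute and a tool call to move; the robot and the scene stay as the last step left them, time stands still between calls to the robot, and variables do not carry over. Pictures are saved under pics/ and viewed, at most 14 in all, crops included, and the job is handed in when it is done.

Besides the shell and the picture viewer there is one more tool, called by a JSON object that holds its "fn" and its "kwargs". send_rows: Moves the arm, as the interface text tells. Its arguments: {"type":"object","properties":{"motion":{"type":"string"},"force":{"type":"number"}},"required":["motion"]}

```bash
mkdir -p pics
cat > h.py <<'E'
import numpy as np, cv2
from cell import arm
def snap(n,f):
    im,d=arm.get_image(n); m=arm.camera_model(n); cv2.imwrite(f'pics/{f}.png',im)
    np.savez(f'{f}.npz',im=im,d=d,**{k:np.array(m[k]) for k in('fx','fy','cx','cy','view')})
    return im,d,m
def cloud(f):
    z=np.load(f'{f}.npz'); d=z['d']; v,u=np.indices(d.shape)
    p=np.stack([(u-z['cx'])/z['fx']*d,(v-z['cy'])/z['fy']*d,d,np.ones_like(d)],-1)
    return (p@np.linalg.inv(z['view']).T)[...,:3]
E
python3 - <<'E'
from h import *
for n in('top','side'): snap(n,n+'0')
s=arm.observe(); print(s)
E
```

```text
{'clock': 0.1, 'joints': array([-1.26258642,  0.43516139,  0.02495037,  1.57400646, -0.01158688,
        1.13396927, -0.07507614]), 'dq': array([-4.70462275e-05, -5.33762844e-04,  7.06796628e-04, -3.14331027e-03,
       -8.41999625e-04, -3.40690289e-04, -4.45142227e-04]), 'joint_efforts': array([ 3.10145195e-03, -6.69126964e+01,  9.88034829e-01, -3.15145683e+01,
       -6.04811241e-02,  3.74366180e-02,  9.99356502e-06]), 'position': array([0.2494836 , 0.57265577, 0.29151795]), 'ee_rot': array([-6.40767546e-01, -3.07539110e+00,  2.18479181e-03]), 'force': array([-0.1985258 ,  0.5307686 , -0.21158363]), 'ft_torque': array([-0.03100993,  0.07251933, -0.01412175]), 'gripper_force': 0.0, 'width': 1.0006860251503649}
```

View pics/top0.png

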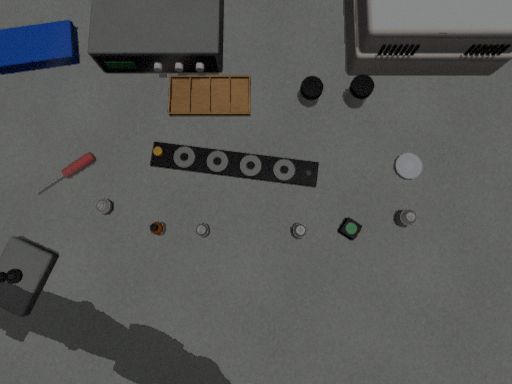

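View pics/side0.png

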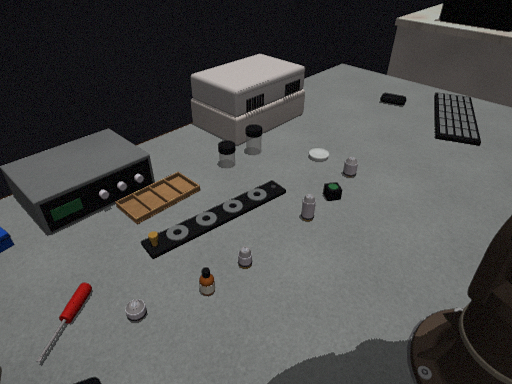

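The top view shows the brass post at (157,151), beyond the leftmost seat. The seats are at (184,157), (217,161), (250,165) and (284,169). The objectives are near (104,206), (202,230), (299,231) and (407,217), with the bottle at (157,228), the cube at (350,229) and the dish at (408,166).

Run:
```python
from h import *
P=cloud('top0'); np.set_printoptions(precision=4,suppress=True)
for n,(u,v),r in [('o1',(104,206),13),('o2',(202,230),13),('o3',(299,231),13),('o4',(407,217),15),('bot',(157,228),12),('cube',(350,229),15),('dish',(408,166),18),('post',(157,151),4)]:
    q=P[v-r:v+r+1,u-r:u+r+1].reshape(-1,3); q=q[q[:,2]>(0.008 if n!='post' else .03)]
    h=q[:,2].max(); t=q[q[:,2]>h-.006]
    print(n,len(q),'h',h,'topc',t.mean(0),'bbox mid',(q.min(0)+q.max(0))/2,np.ptp(q,0))
# seats: grey ring against black rail
im=cv2.imread('pics/top0.png').max(2)
S=[]
for u,v in [(184,157),(217,161),(250,165),(284,169)]:
    w=np.zeros_like(im);cv2.circle(w,(u,v),14,255,-1)
    m=((im>75)&(w>0)); y,x=np.nonzero(m); c,r=cv2.minEnclosingCircle(np.stack([x,y],1).astype(np.float32))
    print('seat',c,r,P[int(round(c[1])),int(round(c[0]))],P[m].mean(0)); S.append(P[m].mean(0))
S=np.array(S);print(np.diff(S,axis=0))
z=np.load('top0.npz');print(np.linalg.inv(z['view']),z['fx'])
```

```text
o1 228 h 0.9175834632979274 topc [ 0.4043 -0.0235  0.9176] bbox mid [0.4699 0.1673 0.4628] [0.1312 0.3815 0.9095]
o2 156 h 0.9175834632979274 topc [ 0.4043 -0.0235  0.9176] bbox mid [0.4408 0.0494 0.463 ] [0.0729 0.1457 0.9092]
o3 192 h 0.9175834632979274 topc [ 0.4043 -0.0235  0.9176] bbox mid [ 0.4403 -0.0747  0.4635] [0.0719 0.1024 0.9082]
o4 321 h 0.9175834632979274 topc [ 0.4043 -0.0235  0.9176] bbox mid [ 0.4582 -0.1988  0.4631] [0.1077 0.3505 0.9089]
bot 180 h 0.9175834632979274 topc [ 0.4043 -0.0235  0.9176] bbox mid [0.4431 0.1    0.4634] [0.0776 0.2471 0.9083]
cube 339 h 0.9175834632979274 topc [ 0.4043 -0.0235  0.9176] bbox mid [ 0.4489 -0.1384  0.4631] [0.0891 0.2297 0.909 ]
dish 569 h 0.9175834632979274 topc [ 0.4043 -0.0235  0.9176] bbox mid [ 0.527  -0.2147  0.4636] [0.2454 0.3824 0.9079]
post 72 h 0.04475613267933476 topc [0.6456 0.2151 0.0418] bbox mid [0.6459 0.2153 0.0388] [0.0205 0.019  0.012 ]
seat (184.0, 157.0) 14.000100135803223 [0.6381 0.1569 0.0163] [0.6393 0.1564 0.0209]
seat (217.0, 161.0) 14.000100135803223 [0.6285 0.0779 0.0162] [0.6291 0.0776 0.0209]
seat (250.0, 165.0) 14.000100135803223 [ 0.6189 -0.0006  0.0162] [ 0.619  -0.0012  0.0238]
seat (284.1000061035156, 167.3000030517578) 12.397680282592773 [ 0.6139 -0.081   0.0175] [ 0.6112 -0.0808  0.0147]
[[-0.0102 -0.0788 -0.    ]
 [-0.0101 -0.0788  0.0029]
 [-0.0078 -0.0796 -0.0091]]
[[ 0.0048 -0.9861  0.1659  0.4043]
 [-0.9999 -0.0027  0.0127 -0.0235]
 [-0.0121 -0.1659 -0.9861  0.9176]
 [ 0.      0.      0.      1.    ]] 390.1149117898755
```

Run:
```python
from h import *
im=cv2.imread('pics/top0.png')
a=cv2.resize(im[130:255,80:280],None,fx=4,fy=4,interpolation=cv2.INTER_CUBIC)
cv2.imwrite('pics/c1.png',cv2.convertScaleAbs(a,alpha=1.6))
```

```text
(no output)
```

View pics/c1.png

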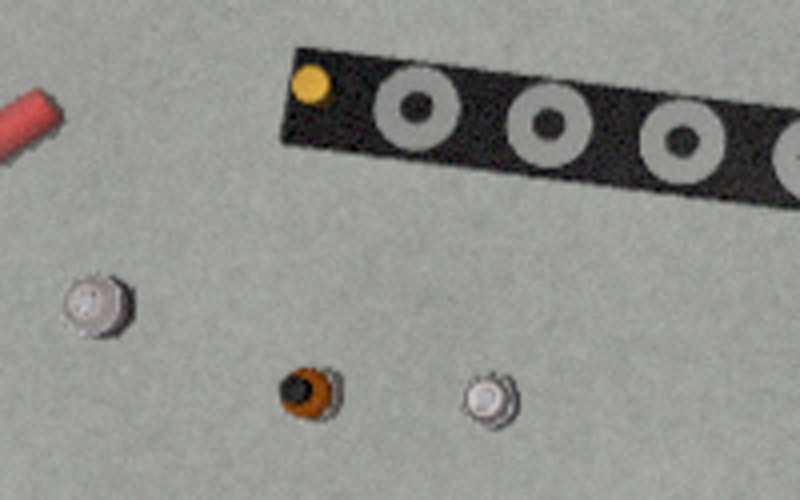

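The crop shows ring holes at crop (417,108), (549,125) and (683,142). The post is at (311,85), and invalid depth pixels polluted my clusters.

```bash
cat >> h.py <<'E'
def px(f,u,v,h):
    z=np.load(f+'.npz'); T=np.linalg.inv(z['view']); r=T[:3,:3]@[(u-z['cx'])/z['fx'],(v-z['cy'])/z['fy'],1]
    return T[:3,3]+r*(h-T[2,3])/r[2]
E
python3 - <<'E'
from h import *
P=cloud('top0'); d=np.load('top0.npz')['d']; np.set_printoptions(precision=4,suppress=True)
for n,(u,v),r in [('o1',(104,206),13),('o2',(202,230),13),('o3',(299,231),13),('o4',(407,217),15),('bot',(157,228),12),('cube',(350,229),15),('dish',(408,166),18)]:
    s=np.s_[v-r:v+r+1,u-r:u+r+1]; q=P[s][d[s]>0]; q=q[q[:,2]>0.006]
    h=np.percentile(q[:,2],97); t=q[q[:,2]>h-.005]
    print(n,len(q),'h',h,'topc',np.median(t,0),'ext',np.ptp(t,0),'mid',(q.min(0)+q.max(0))/2,np.ptp(q,0))
S=np.array([px('top0',u,v,.016) for u,v in[(184.25,157),(217.25,161.25),(250.75,165.5)]]);print(S)
# rail rectangle from dark pixels
im=cv2.imread('pics/top0.png').max(2); w=np.zeros_like(im); cv2.fillPoly(w,[np.array([(148,138),(324,158),(324,194),(146,172)])],255)
m=cv2.morphologyEx(((im<70)&(w>0)).astype(np.uint8),cv2.MORPH_CLOSE,np.ones((3,3)))
y,x=np.nonzero(m); R=np.array([px('top0',a,b,.012)[:2] for a,b in zip(x,y)],np.float32)
print(cv2.minAreaRect(R))
n,l,st,c=cv2.connectedComponentsWithStats(((im>75)&(w>0)&(cv2.dilate(m,np.ones((3,3)))>=0)).astype(np.uint8))
for i in range(1,n):
    if 200<st[i,4]<600: print(c[i],st[i],px('top0',*c[i],.016))
for u,v in [(89,300),(486,398)]: pass
E
```

```text
o1 231 h 0.03400129400454392 topc [0.5181 0.3394 0.031 ] ext [0.0258 0.03   0.0067] mid [0.5184 0.3404 0.0211] [0.0343 0.0352 0.0294]
o2 154 h 0.04688240761993432 topc [0.4639 0.1073 0.0442] ext [0.0181 0.0183 0.006 ] mid [0.4631 0.1077 0.0283] [0.0282 0.029  0.0398]
o3 189 h 0.0699366415442759 topc [ 0.4621 -0.1112  0.0679] ext [0.0217 0.0215 0.0089] mid [ 0.4614 -0.1107  0.0416] [0.0298 0.0305 0.0645]
o4 323 h 0.058123287624756166 topc [ 0.4925 -0.3545  0.0564] ext [0.0222 0.0243 0.0075] mid [ 0.4935 -0.3549  0.0334] [0.0372 0.0381 0.0547]
bot 178 h 0.06368323320929108 topc [0.4678 0.211  0.0615] ext [0.0135 0.0135 0.0066] mid [0.4671 0.2097 0.0373] [0.0296 0.0279 0.0561]
cube 342 h 0.036792313864952554 topc [ 0.4692 -0.2278  0.0344] ext [0.0472 0.0478 0.0068] mid [ 0.4685 -0.2285  0.0224] [0.0499 0.0494 0.0324]
dish 566 h 0.018444267768368165 topc [ 0.6195 -0.3745  0.0154] ext [0.0613 0.063  0.0068] mid [ 0.6188 -0.3744  0.0134] [0.0618 0.063  0.0136]
[[ 0.6382  0.1563  0.016 ]
 [ 0.6279  0.0774  0.016 ]
 [ 0.6177 -0.0024  0.016 ]]
((0.6226792931556702, 0.03856787085533142), (0.3996502459049225, 0.062422722578048706), 82.67548370361328)
[183.7528 156.6679] [174 147  21  20 271] [0.639  0.1576 0.016 ]
[216.8225 161.0217] [207 151  21  21 276] [0.6285 0.0784 0.016 ]
[250.0896 165.1075] [240 155  21  21 279] [ 0.6187 -0.0008  0.016 ]
[283.6786 169.475 ] [273 160  22  20 280] [ 0.6082 -0.0803  0.016 ]
```

{"fn": "send_rows", "kwargs": {"motion": "0 0.0336 -0.0291 -0.0115 0 0 -9.2; 0 0.0336 -0.0291 -0.0115 0 0 -9.2; 0 0.0336 -0.0291 -0.0115 0 0 -9.2; 0 0.0336 -0.0291 -0.0115 0 0 -9.2; 0 0.0336 -0.0291 -0.0115 0 0 -9.2", "force": 12}}

```text
clock: 0.72
position: [0.4184, 0.4264, 0.2342]
ee_rot: [-1.798, -2.576, 0.001]
force: [0.7, 0.1, 0.2]
width: 1.002
gripper_force: 0.0
```

{"fn": "send_rows", "kwargs": {"motion": "0 0.0336 -0.0291 -0.0115 0 0 -9.2; 0 0.0336 -0.0291 -0.0115 0 0 -9.2; 0 0.0336 -0.0291 -0.0115 0 0 -9.2; 0 0 0 0 0 0 0; 0 0 0 0 0 0 0"}}

```text
clock: 1.35
position: [0.5179, 0.3406, 0.1999]
ee_rot: [-2.354, -2.08, 0.001]
force: [-0.0, 0.4, 0.7]
width: 0.998
gripper_force: 0.0
```

Run:
```python
from h import *
im,d,m=snap('wrist','w1'); P=cloud('w1'); np.set_printoptions(precision=4,suppress=True)
ok=(d>0)&(P[...,2]>.006)&(P[...,2]<.05)&(np.hypot(P[...,0]-.518,P[...,1]-.34)<.04)
q=P[ok]; t=q[q[:,2]>.029]; print(len(q),np.median(t,0),np.ptp(t,0),(q.min(0)+q.max(0))/2,np.ptp(q,0),np.percentile(P[(d>0)&(P[...,2]<.006)][:,2],[5,50,95]))
```

```text
1519 [0.519  0.3417 0.032 ] [0.0264 0.0269 0.0053] [0.5191 0.3412 0.0208] [0.0356 0.0356 0.0271] [-0.0008  0.0003  0.0015]
```

View pics/w1.png

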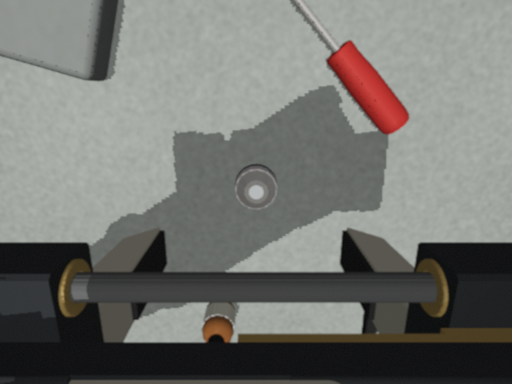

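The wrist view shows objective_32 at (256,190), centred between the open fingers with no obstacles near them. Descending.

{"fn": "send_rows", "kwargs": {"motion": "0 0.001 0.0004 -0.04 0 0 0; 0 0 0 -0.04 0 0 0; 0 0 0 -0.03 0 0 0; 0 0 0 -0.021 0 0 0; 0 0 0 0 0 0 0"}}

```text
clock: 2.02
position: [0.518, 0.3417, 0.0683]
ee_rot: [-2.352, -2.081, 0.003]
force: [-0.5, -0.1, 0.5]
width: 1.003
gripper_force: 0.0
```

{"fn": "send_rows", "kwargs": {"motion": "0.4 0 0 0 0 0 0; 0.55 0 0 0 0 0 0; 0.7 0 0 0 0 0 0; 0.8 0 0 0 0 0 0; 0.8 0 0 0 0 0 0", "force": 15}}

```text
clock: 2.65
position: [0.5194, 0.3406, 0.0694]
ee_rot: [2.355, 2.079, 0.0]
force: [0.2, 0.5, 0.2]
width: 0.504
gripper_force: 0.0
```

{"fn": "send_rows", "kwargs": {"motion": "0.8 0 0 0 0 0 0; 0.8 0 0 0 0 0 0; 0.8 0 0 0 0 0 0; 0.8 0 0 0 0 0 0"}}

```text
clock: 3.15
position: [0.5195, 0.3406, 0.0692]
ee_rot: [2.355, 2.079, 0.0]
force: [-0.3, -0.1, -0.0]
width: 0.386
gripper_force: 15.0
```

{"fn": "send_rows", "kwargs": {"motion": "0.8 0 0 0.025 0 0 0; 0.8 0 0 0.035 0 0 0; 0.8 0 0 0.04 0 0 0; 0.8 0.015 -0.023 0 0 0 0; 0.8 0.025 -0.04 0 0 0 0"}}

```text
clock: 3.78
position: [0.5588, 0.2793, 0.1696]
ee_rot: [-2.35, -2.083, -0.002]
force: [0.5, 0.2, -0.9]
width: 0.39
gripper_force: 15.0
```

{"fn": "send_rows", "kwargs": {"motion": "0.8 0.03 -0.045 0 0 0 0; 0.8 0.03 -0.045 0 0 0 0; 0.8 0.0195 -0.03 0 0 0 0; 0.8 0 0 0 0 0 0; 0.8 0 0 0 0 0 0"}}

```text
clock: 4.4
position: [0.6384, 0.1582, 0.1689]
ee_rot: [-2.355, -2.078, 0.001]
force: [-0.5, 0.1, -0.9]
width: 0.385
gripper_force: 15.0
```

{"fn": "send_rows", "kwargs": {"motion": "0.8 0.0005 -0.0005 -0.03 0 0 0; 0.8 0 0 -0.03 0 0 0; 0.8 0 0 -0.015 0 0 0; 0.8 0 0 -0.0065 0 0 0; 0.8 0 0 0 0 0 0"}}

```text
clock: 5.03
position: [0.6395, 0.1575, 0.088]
ee_rot: [2.355, 2.079, 0.0]
force: [-0.1, 0.6, -0.8]
width: 0.389
gripper_force: 15.0
```

{"fn": "send_rows", "kwargs": {"motion": "0.8 0 0 -0.001 0 0 0; 0.8 0 0 0 0 0 0; 0.5 0 0 0 0 0 0; 0.3 0 0 0 0 0 0; 0.2 0 0 0 0 0 0"}}

```text
clock: 5.65
position: [0.6395, 0.1571, 0.0869]
ee_rot: [2.355, 2.079, 0.0]
force: [-0.1, 0.2, -0.4]
width: 0.666
gripper_force: 0.0
```

{"fn": "send_rows", "kwargs": {"motion": "0.1 0 0 0 0 0 0; 0 0 0 0.02 0 0 0; 0 0 0 0.04 0 0 0; 0 0 0 0.05 0 0 0; 0 0 0 0 0 0 0"}}

```text
clock: 6.28
position: [0.642, 0.1572, 0.2027]
ee_rot: [2.353, 2.076, 0.013]
force: [1.0, -0.0, 0.4]
width: 1.002
gripper_force: 0.0
```

{"fn": "send_rows", "kwargs": {"motion": "0 -0.035 -0.0098 0 0 0 0; 0 -0.05 -0.014 0 0 0 0; 0 -0.05 -0.014 0 0 0 0; 0 -0.0405 -0.0117 0 0 0 0; 0 0 0 0 0 0 0"}}

```text
clock: 6.9
position: [0.4609, 0.1067, 0.1971]
ee_rot: [-2.355, -2.077, 0.002]
force: [0.6, -0.1, 0.1]
width: 1.001
gripper_force: 0.0
```

```bash
cat >> h.py <<'E'
def find(f,x,y,h,r=.04):
    P=cloud(f); d=np.load(f+'.npz')['d']
    ok=(d>0)&(P[...,2]>h-.035)&(P[...,2]<h+.012)&(np.hypot(P[...,0]-x,P[...,1]-y)<r)
    q=P[ok]; t=q[q[:,2]>h-.004]
    if len(t)<5: print(f,'none',len(q)); return
    print(f,len(q),len(t),'top',np.median(t,0),'mid',(q.min(0)+q.max(0))/2,np.ptp(q,0))
np.set_printoptions(precision=4,suppress=True)
E
python3 - <<'E'
from h import *
print(arm.observe()['position'])
snap('wrist','w2'); find('w2',.4637,.1077,.044)
snap('top','t2'); find('t2',.639,.1577,.048,.03)
E
```

```text
[0.4609 0.1067 0.1971]
w2 1210 611 top [0.4668 0.1087 0.0444] mid [0.4668 0.108  0.0278] [0.0299 0.03   0.0377]
t2 295 99 top [0.6393 0.1576 0.0471] mid [0.6396 0.1513 0.032 ] [0.0526 0.0455 0.0379]
```

Objective_32 stands at (0.6393, 0.1576), centred on its seat. Next is objective_44.

{"fn": "send_rows", "kwargs": {"motion": "0 0.001 0.0005 -0.04 0 0 0; 0 0 0 -0.04 0 0 0; 0 0 0 -0.03 0 0 0; 0 0 0 -0.0175 0 0 0; 0 0 0 0 0 0 0"}}

```text
clock: 7.62
position: [0.4655, 0.1081, 0.0681]
ee_rot: [-2.355, -2.078, 0.003]
force: [-0.0, -0.3, -0.6]
width: 1.001
gripper_force: 0.0
```

{"fn": "send_rows", "kwargs": {"motion": "0.4 0 0 0 0 0 0; 0.55 0 0 0 0 0 0; 0.7 0 0 0 0 0 0; 0.85 0 0 0 0 0 0; 0.85 0 0 0 0 0 0"}}

```text
clock: 8.25
position: [0.4649, 0.1082, 0.0694]
ee_rot: [2.355, 2.079, 0.0]
force: [-0.2, 0.3, 0.1]
width: 0.504
gripper_force: 0.0
```

{"fn": "send_rows", "kwargs": {"motion": "0.85 0 0 0 0 0 0; 0.85 0 0 0 0 0 0; 0.85 0 0 0 0 0 0; 0.85 0 0 0 0 0 0; 0.85 0 0 0 0 0 0"}}

```text
clock: 8.88
position: [0.4649, 0.1081, 0.0692]
ee_rot: [2.356, 2.079, 0.0]
force: [-0.1, 0.4, 0.4]
width: 0.325
gripper_force: 15.0
```

{"fn": "send_rows", "kwargs": {"motion": "0.85 0 0 0.025 0 0 0; 0.85 0 0 0.035 0 0 0; 0.85 0 0 0.04 0 0 0; 0.85 0.02 -0.0037 0 0 0 0; 0.85 0.036 -0.0065 0 0 0 0"}}

```text
clock: 9.5
position: [0.5207, 0.0985, 0.1698]
ee_rot: [-2.353, -2.08, -0.001]
force: [0.7, -0.7, -1.5]
width: 0.318
gripper_force: 15.0
```

{"fn": "send_rows", "kwargs": {"motion": "0.85 0.042 -0.0075 0 0 0 0; 0.85 0.04 -0.0075 0 0 0 0; 0.85 0.0258 -0.0045 0 0 0 0; 0.85 0 0 0 0 0 0; 0.85 0 0 0 0 0 0"}}

```text
clock: 10.12
position: [0.6277, 0.0785, 0.1686]
ee_rot: [-2.355, -2.078, 0.002]
force: [-0.1, -0.2, -0.9]
width: 0.321
gripper_force: 15.0
```

{"fn": "send_rows", "kwargs": {"motion": "0.85 0 0 -0.03 0 0 0; 0.85 0 0 -0.03 0 0 0; 0.85 0 0 -0.015 0 0 0; 0.85 0 0 -0.0065 0 0 0; 0.85 0 0 0 0 0 0"}}

```text
clock: 10.75
position: [0.6288, 0.0784, 0.0881]
ee_rot: [2.355, 2.079, 0.0]
force: [1.1, -0.1, -1.3]
width: 0.322
gripper_force: 15.0
```

{"fn": "send_rows", "kwargs": {"motion": "0.85 0 0 -0.001 0 0 0; 0.85 0 0 0 0 0 0; 0.5 0 0 0 0 0 0; 0.3 0 0 0 0 0 0; 0.2 0 0 0 0 0 0"}}

```text
clock: 11.38
position: [0.6288, 0.0784, 0.0869]
ee_rot: [2.355, 2.079, 0.0]
force: [0.3, 0.1, 0.0]
width: 0.598
gripper_force: 0.0
```

{"fn": "send_rows", "kwargs": {"motion": "0.1 0 0 0 0 0 0; 0 0 0 0.02 0 0 0; 0 0 0 0.04 0 0 0; 0 0 0 0.05 0 0 0; 0 -0.0085 -0.0272 0 0 0 0"}}

```text
clock: 12.0
position: [0.623, 0.0534, 0.2023]
ee_rot: [2.349, 2.081, 0.013]
force: [-0.9, -1.1, -1.3]
width: 0.995
gripper_force: 0.0
```

{"fn": "send_rows", "kwargs": {"motion": "0 -0.017 -0.0542 0 0 0 0; 0 -0.017 -0.0542 0 0 0 0; 0 -0.017 -0.0542 0 0 0 0; 0 -0.017 -0.0542 0 0 0 0; 0 -0.017 -0.0542 0 0 0 0"}}

```text
clock: 12.62
position: [0.5348, -0.2216, 0.1984]
ee_rot: [2.354, 2.078, 0.002]
force: [0.7, 0.9, 0.5]
width: 1.0
gripper_force: 0.0
```

{"fn": "send_rows", "kwargs": {"motion": "0 -0.017 -0.0542 0 0 0 0; 0 -0.017 -0.0542 0 0 0 0; 0 -0.008 -0.0268 0 0 0 0; 0 0 0 0 0 0 0; 0 0 0 0 0 0 0"}}

```text
clock: 13.25
position: [0.4938, -0.3542, 0.1975]
ee_rot: [2.355, 2.079, 0.002]
force: [1.0, 0.2, 0.4]
width: 0.999
gripper_force: 0.0
```

Run:
```python
from h import *
print(arm.observe()['position'])
snap('wrist','w3'); find('w3',.4932,-.355,.056)
snap('top','t3'); find('t3',.639,.1577,.048,.026);find('t3',.6287,.0784,.060,.026)
```

```text
[ 0.4938 -0.3542  0.1975]
w3 1963 798 top [ 0.4939 -0.3555  0.0556] mid [ 0.4938 -0.357   0.0397] [0.0372 0.0378 0.0373]
t3 355 108 top [0.6384 0.1578 0.0473] mid [0.6385 0.158  0.0323] [0.05   0.0506 0.0384]
t3 158 71 top [0.6269 0.0777 0.0597] mid [0.6277 0.0782 0.045 ] [0.0291 0.029  0.0376]
```

View pics/t3.png

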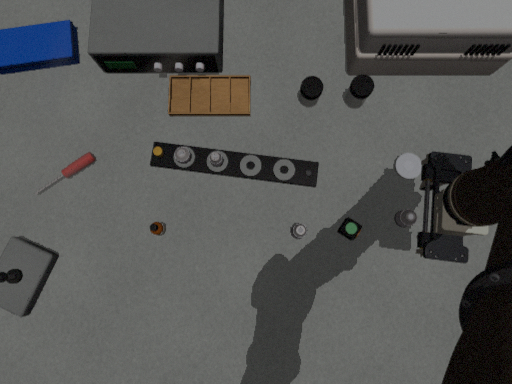

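The picture shows objectives 32 and 44 standing on the seats at (184,156) and (217,159). The gripper is by objective_56 at (406,218), and the dish at (408,166) is untouched.

{"fn": "send_rows", "kwargs": {"motion": "0 0 -0.001 -0.04 0 0 0; 0 0 0 -0.04 0 0 0; 0 0 0 -0.03 0 0 0; 0 0 0 -0.0145 0 0 0; 0 0 0 0 0 0 0"}}

```text
clock: 13.98
position: [0.4933, -0.3552, 0.0718]
ee_rot: [-2.354, -2.079, 0.0]
force: [0.8, -0.6, 1.0]
width: 1.005
gripper_force: 0.0
```

{"fn": "send_rows", "kwargs": {"motion": "0.4 0 0 0 0 0 0; 0.55 0 0 0 0 0 0; 0.7 0 0 0 0 0 0; 0.8 0 0 0 0 0 0; 0.8 0 0 0 0 0 0"}}

```text
clock: 14.6
position: [0.4933, -0.356, 0.0724]
ee_rot: [2.355, 2.079, 0.0]
force: [-0.3, -0.1, -0.1]
width: 0.508
gripper_force: 0.0
```

{"fn": "send_rows", "kwargs": {"motion": "0.8 0 0 0 0 0 0; 0.8 0 0 0 0 0 0; 0.8 0 0 0 0 0 0; 0.8 0 0 0 0 0 0"}}

```text
clock: 15.1
position: [0.4933, -0.356, 0.0723]
ee_rot: [2.355, 2.079, 0.0]
force: [0.1, 0.2, 0.4]
width: 0.411
gripper_force: 15.0
```

{"fn": "send_rows", "kwargs": {"motion": "0.8 0 0 0.025 0 0 0; 0.8 0 0 0.035 0 0 0; 0.8 0 0 0.04 0 0 0; 0.8 0.009 0.0255 0 0 0 0; 0.8 0.0179 0.0507 0 0 0 0"}}

```text
clock: 15.72
position: [0.5192, -0.2815, 0.1728]
ee_rot: [2.359, 2.072, -0.001]
force: [0.3, -0.0, -3.4]
width: 0.409
gripper_force: 15.0
```

{"fn": "send_rows", "kwargs": {"motion": "0.8 0.0179 0.0507 0 0 0 0; 0.8 0.0179 0.0507 0 0 0 0; 0.8 0.0179 0.0507 0 0 0 0; 0.8 0.0179 0.0507 0 0 0 0; 0.8 0.0179 0.0507 0 0 0 0"}}

```text
clock: 16.35
position: [0.6095, -0.0246, 0.1719]
ee_rot: [-2.355, -2.078, 0.001]
force: [-0.5, -0.2, -2.3]
width: 0.408
gripper_force: 15.0
```

{"fn": "send_rows", "kwargs": {"motion": "0.8 0.0088 0.0253 0 0 0 0; 0.8 0 0 0 0 0 0; 0.8 0 0 0 0 0 0; 0.8 0 0 0 0 0 0"}}

```text
clock: 16.85
position: [0.618, -0.0027, 0.1722]
ee_rot: [2.358, 2.076, -0.001]
force: [-0.5, -0.2, -2.6]
width: 0.413
gripper_force: 15.0
```

{"fn": "send_rows", "kwargs": {"motion": "0.8 0 0.0005 -0.03 0 0 0; 0.8 0 0 -0.03 0 0 0; 0.8 0 0 -0.015 0 0 0; 0.8 0 0 -0.0065 0 0 0; 0.8 0 0 0 0 0 0"}}

```text
clock: 17.48
position: [0.6186, -0.0009, 0.091]
ee_rot: [2.356, 2.078, 0.0]
force: [0.1, -0.4, -1.7]
width: 0.412
gripper_force: 15.0
```

{"fn": "send_rows", "kwargs": {"motion": "0.8 0 0 -0.001 0 0 0; 0.8 0 0 0 0 0 0; 0.5 0 0 0 0 0 0; 0.3 0 0 0 0 0 0; 0.2 0 0 0 0 0 0"}}

```text
clock: 18.1
position: [0.6186, -0.0005, 0.09]
ee_rot: [2.355, 2.079, 0.001]
force: [-0.4, -0.1, -0.1]
width: 0.666
gripper_force: 0.0
```

{"fn": "send_rows", "kwargs": {"motion": "0.1 0 0 0 0 0 0; 0 0 0 0.02 0 0 0; 0 0 0 0.04 0 0 0; 0 0 0 0.05 0 0 0; 0 -0.0196 -0.0138 0 0 0 0"}}

```text
clock: 18.73
position: [0.602, -0.0137, 0.2051]
ee_rot: [2.35, 2.077, 0.012]
force: [-0.6, -1.2, -0.7]
width: 1.001
gripper_force: 0.0
```

{"fn": "send_rows", "kwargs": {"motion": "0 -0.0392 -0.0275 0 0 0 0; 0 -0.0392 -0.0275 0 0 0 0; 0 -0.0392 -0.0275 0 0 0 0; 0 -0.0196 -0.0137 0 0 0 0; 0 0 0 0 0 0 0"}}

```text
clock: 19.35
position: [0.4611, -0.1114, 0.2007]
ee_rot: [2.357, 2.076, 0.002]
force: [0.3, 0.3, 0.4]
width: 1.002
gripper_force: 0.0
```

Run:
```python
from h import *
print(arm.observe()['position'])
snap('top','t4'); snap('wrist','w4'); find('w4',.4616,-.111,.068)
find('t4',.6185,-.001,.072,.026);find('t4',.6287,.0784,.060,.026)
```

```text
[ 0.4611 -0.1114  0.2007]
w4 1520 719 top [ 0.4629 -0.1111  0.0679] mid [ 0.4628 -0.1121  0.0518] [0.0312 0.0311 0.0374]
t4 242 96 top [0.6172 0.0002 0.0714] mid [ 0.6176 -0.0001  0.0558] [0.0374 0.0348 0.0375]
t4 157 68 top [0.6268 0.0778 0.0597] mid [0.6274 0.0784 0.0443] [0.0285 0.0293 0.038 ]
```

Objective_56 is well placed. Next is objective_68, gripped at TCP z of about 0.078.

{"fn": "send_rows", "kwargs": {"motion": "0 0.001 -0.0005 -0.04 0 0 0; 0 0 0 -0.04 0 0 0; 0 0 0 -0.028 0 0 0; 0 0 0 -0.0145 0 0 0; 0 0 0 0 0 0 0"}}

```text
clock: 20.08
position: [0.463, -0.1105, 0.0767]
ee_rot: [-2.354, -2.079, 0.001]
force: [-0.6, 0.2, 0.0]
width: 0.999
gripper_force: 0.0
```

{"fn": "send_rows", "kwargs": {"motion": "0.4 0 0 0 0 0 0; 0.55 0 0 0 0 0 0; 0.7 0 0 0 0 0 0; 0.85 0 0 0 0 0 0; 0.85 0 0 0 0 0 0"}}

```text
clock: 20.7
position: [0.4626, -0.111, 0.0774]
ee_rot: [2.355, 2.079, 0.0]
force: [-0.7, -0.2, 0.5]
width: 0.505
gripper_force: 0.0
```

{"fn": "send_rows", "kwargs": {"motion": "0.85 0 0 0 0 0 0; 0.85 0 0 0 0 0 0; 0.85 0 0 0 0 0 0; 0.85 0 0 0 0 0 0; 0.85 0 0 0 0 0 0"}}

```text
clock: 21.32
position: [0.4627, -0.111, 0.0773]
ee_rot: [2.355, 2.079, 0.0]
force: [-0.3, 0.9, -0.0]
width: 0.343
gripper_force: 15.0
```

{"fn": "send_rows", "kwargs": {"motion": "0.85 0 0 0.025 0 0 0; 0.85 0 0 0.035 0 0 0; 0.85 0 0 0.04 0 0 0; 0.85 0.0182 0.0039 0 0 0 0; 0.85 0.0364 0.0077 0 0 0 0"}}

```text
clock: 21.95
position: [0.5167, -0.0996, 0.1777]
ee_rot: [-2.356, -2.077, -0.0]
force: [0.1, -0.6, -1.4]
width: 0.345
gripper_force: 15.0
```

{"fn": "send_rows", "kwargs": {"motion": "0.85 0.0364 0.0077 0 0 0 0; 0.85 0.0364 0.0077 0 0 0 0; 0.85 0.0181 0.0037 0 0 0 0; 0.85 0 0 0 0 0 0; 0.85 0 0 0 0 0 0"}}

```text
clock: 22.58
position: [0.6069, -0.0806, 0.1768]
ee_rot: [-2.355, -2.077, 0.002]
force: [-1.1, -0.4, -1.8]
width: 0.349
gripper_force: 15.0
```

{"fn": "send_rows", "kwargs": {"motion": "0.85 0 0 -0.03 0 0 0; 0.85 0 0 -0.03 0 0 0; 0.85 0 0 -0.015 0 0 0; 0.85 0 0 -0.0065 0 0 0; 0.85 0 0 0 0 0 0"}}

```text
clock: 23.2
position: [0.6082, -0.0805, 0.0961]
ee_rot: [2.356, 2.078, 0.0]
force: [-0.5, -0.8, -1.5]
width: 0.346
gripper_force: 15.0
```

{"fn": "send_rows", "kwargs": {"motion": "0.85 0 0 -0.001 0 0 0; 0.85 0 0 -0.001 0 0 0; 0.5 0 0 0 0 0 0; 0.3 0 0 0 0 0 0; 0.2 0 0 0 0 0 0"}}

```text
clock: 23.82
position: [0.6083, -0.0803, 0.0939]
ee_rot: [2.355, 2.079, 0.0]
force: [-0.6, 0.2, 0.2]
width: 0.619
gripper_force: 0.0
```

{"fn": "send_rows", "kwargs": {"motion": "0.1 0 0 0 0 0 0; 0 0 0 0.02 0 0 0; 0 0 0 0.04 0 0 0; 0 0 0 0.05 0 0 0; 0 0 0 0.04 0 0 0"}}

```text
clock: 24.45
position: [0.6082, -0.0805, 0.2457]
ee_rot: [2.355, 2.078, 0.001]
force: [0.1, 0.0, 0.1]
width: 0.998
gripper_force: 0.0
```

{"fn": "send_rows", "kwargs": {"motion": "0 -0.02 -0.04 0 0 0 0; 0 -0.03 -0.05 0 0 0 0; 0 -0.03 -0.05 0 0 0 0; 0 -0.03 -0.05 0 0 0 0; 0 -0.01 -0.02 0 0 0 0"}}

```text
clock: 25.08
position: [0.4853, -0.294, 0.2442]
ee_rot: [2.36, 2.072, -0.002]
force: [1.3, 0.7, -0.3]
width: 1.004
gripper_force: 0.0
```

{"fn": "send_rows", "kwargs": {"motion": "0 0 0 0 0 0 0; 0 0 0 0 0 0 0; 0 0 0 0 0 0 0"}}

```text
clock: 25.45
position: [0.489, -0.2888, 0.2436]
ee_rot: [-2.353, -2.081, -0.001]
force: [0.1, -0.7, -0.8]
width: 0.999
gripper_force: 0.0
```

Run:
```python
from h import *
snap('top','t5'); im,_,_=snap('side','s5')
for x,y,h in [(.639,.1577,.048),(.6287,.0784,.06),(.6185,-.001,.072),(.6082,-.0803,.084)]: find('t5',x,y,h,.026)
find('t5',.619,-.3745,.015,.045)
cv2.imwrite('pics/s5c.png',cv2.resize(im[120:270,120:370],None,fx=3,fy=3))
```

```text
t5 350 112 top [0.638  0.1577 0.0469] mid [0.6384 0.1579 0.0319] [0.05   0.0509 0.0377]
t5 158 69 top [0.6269 0.0777 0.0596] mid [0.6277 0.0784 0.0449] [0.0292 0.0293 0.0381]
t5 244 96 top [0.6169 0.0003 0.0716] mid [ 0.6175 -0.0004  0.0559] [0.0378 0.0342 0.0376]
t5 183 80 top [ 0.607  -0.0811  0.0841] mid [ 0.6066 -0.0801  0.0682] [0.0302 0.0307 0.0378]
t5 none 174
```

View pics/s5c.png

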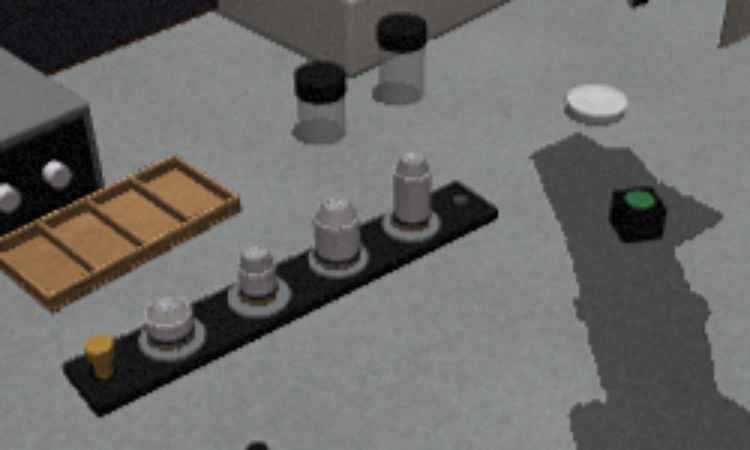

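The side crop shows all four objectives upright and centred, rising in height from the brass post at (100,355) to the far end at (412,190). The dish at (597,103) has not moved.

```bash
python3 -c "
from cell import arm; print(arm.sign_off())"
```

```text
the job is handed in; nothing more can be done
None
```

The job is handed in: all four objectives stand upright on their seats, shortest next to the brass post to tallest at the far end, each within about 2 mm of its seat's centre, and the dish was left where it was.

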